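# Reset the stop of a stretcher-bar gauge to the red mark

## Task

The sliding stop on the wooden length gauge has to be set to the red mark. Swing its clamp lever fully open, slide the stop along the rail with the lever left open until its pointer stands at the middle of the red mark, then swing the lever fully shut again to lock it and let go.

Things in the scene. Friction and masses are not known exactly. Their poses are not given: they have to be found in the camera images.
- clamp_lever (a joint): hinge of the stop's clamp lever, upright axis, rad. 0: locked, lever along the rail, knob toward the gauge's -y end (the end with the wooden fence). Grows counterclockwise seen from above, the knob swinging to the gauge's rear (+x); 1.5 is fully open. From about 0.9 on the brake is off; near 0 it holds the stop against some 15 N. Stays where it is left; about 1 N at the knob moves it.
- lever_knob (a point): orange knob of the clamp lever: upright cylinder, 16 mm across, at the end of a flat steel arm 14 mm wide. Point on its axis, 96 mm above the table; knob top at 116 mm, arm's upper face at 69 mm. Axes turn with the lever: z up, -y from pivot to knob; the pivot is 55 mm along +y from here.
- stop_grip (a point): the stop's black grip: upright post 22 mm across on the grey body (56 mm along the rail, 80 mm across). Point on its axis 115 mm above the table; post top at 135 mm, grey top face at 53 mm. Axes: y along the rail, x across to the gauge's rear, z up. Slides along y only, with about 6 N when unlocked. The thin black pointer is at the same y; the lever's pivot is at x +42 mm, y 0 from here.
- mark_red: red tab 12 mm wide along the rail, 31 mm deep, 7 mm high, on the scale at the gauge's front edge (blue and yellow tabs are for other lengths). Axes parallel to the stop's; at the mark the grip's y in this frame is 0. Room: a black clamp boom ends 0.2 m ahead, 0.2 m left of the base, 0.3 to 0.5 m up; it can bar a bulky arm from turning left, which then works from the right, tilted up to 45 degrees.

How it is judged:
By the outcome, as a careful person would: the job done as asked, in the order asked, and still so for the second after the job is handed in, with the robot touching nothing.
It also fails if it takes over 51 s, if anything falls off the work surface, if the arm or the gripper's body presses on something with over 40 N, if the wrist force passes 120 N, or if a joint passes its speed limit or range.

## Robot

A 7-joint arm with a two-finger parallel gripper is mounted at the origin on the work surface; the furniture and walls round the work are solid. World frame = base frame: x ahead of the robot, y to its left, z up, the work surface at z = 0. Lengths are in m, angles in rad, forces in N, time in s.
With the tool pointing down it reaches from about 0.35 to 0.9 m from the base axis. Payload 19.9 kg.
Tool frame: the origin (TCP) lies between the finger pads; the fingertips stand 19 mm ahead of it and the grasp point (between the pads) is the TCP; z points along the fingers, y is the line along which they close (so a half turn about z gives the same grasp; the last joint's range is limited). The gripper opens to 94 mm and grips with 3 to 60 N. Pads are 16 mm wide; open, the fingers measure 119 mm over their backs; the gripper's body (75 mm by 177 mm) begins 78 mm behind the grasp point.
Start: joints at [1.071, 0.417, -0.01, 1.614, 0.005, 1.111, -0.053], TCP at [0.277, -0.56, 0.224] pointing down, gripper open.
Joint ranges: [-2.81, 2.81], [-0.39, 2.02], [-1.27, 1.25], [0.06, 2.57], [-1.19, 4.33], [0.19, 2], [-2.82, 2.82]. Speed limits (rad/s): [1.89, 1.89, 2.39, 2.39, 3.01, 3.01, 3.01].

## Interface

Orientations are given as a 3x3 rotation matrix whose columns are the frame's x, y, z axes.
In Python, from rig import robot gives the robot as it stands. Calls block until the motion is done:
- robot.move_ptp(position, orientation): joint-space move of the TCP to a pose.
- robot.move_linear(position, velocity=0.15, frame=None, threshold=None): straight line of the TCP; frame=None keeps the orientation; velocity is the mean speed in m/s. With threshold (N) it stops when the force on the tool has changed by that much, and returns True; else False.
- robot.goto_joints(angles): joint-space move.
- robot.gripper_to(opening): finger opening in m; the grip force is fixed at half the most; returns when the fingers have stopped.
- robot.pause(seconds).
- robot.ik(position, orientation): joint angles nearest the present ones, or None.
- robot.get_state(): the state.
- robot.grab_frame(name): name is "scene" or "top" or "wrist"; returns the picture (400x640x3 uint8, red, green, blue); there is no depth.
- robot.camera_info(name): a dict with "fx", "fy", "cx", "cy" (pixels), "rvec" (rotation vector, rad) and "tvec" (3), from world to camera coordinates, as OpenCV has them. Camera axes: x right, y down, z forward; pixel columns grow to the right and rows downward; lengths in m; the calibration is good to about 2 mm. A picture is of the moment at which its call begins: read the wrist's pose just before it. camera_info takes no time and is no camera call; for the wrist camera it gives the pose at the moment of the call.
A pose or a line that the arm cannot do raises robot.PlanningError and nothing moves.
- robot.sign_off(): hands the job in; it is judged then, once.
The state is a dict: "time": time; "qpos": joint angles; "joint_vel": joint speeds; "effort": joint torques, N m; "ee_pos": TCP position; "tool_rot": TCP orientation; "force": force on the tool from outside, world axes, zero at the start; "moment": the same for the moment, N m; "opening": finger opening in m; "grasp_force": force on a finger pad.
Only numpy, scipy, OpenCV 4.12 (cv2) and the standard library are available. Lean on these libraries where they do the work, as an engineer would, in place of code of your own. Each camera call takes 0.05 s, during which the arm holds its last target. There are 200 camera calls.

## Working session

There is one attempt and no reset: what is moved stays moved. The work goes in short steps, each a Python script; the robot and the scene stay as the last script left them, time stands still between calls to the robot, and variables do not carry over. Pictures are saved under pics/ and viewed, at most 10 in all, crops included, and the job is handed in when it is done.

```bash
mkdir -p pics; python3 - <<'E'
from rig import robot
import cv2
for n in ("scene","top"):
    cv2.imwrite(f"pics/{n}0.png",robot.grab_frame(n)[:,:,::-1]); print(n,robot.camera_info(n))
s=robot.get_state();print(s["time"],s["ee_pos"],s["tool_rot"],s["opening"])
E
```

```text
scene {'fx': 462.55460596866214, 'fy': 462.55460596866214, 'cx': 321.9702472128392, 'cy': 197.70410446197462, 'rvec': array([ 0.58696657, -2.48875378,  1.35775843]), 'tvec': array([0.4012098 , 0.28235719, 0.55185568])}
top {'fx': 491.55877380596183, 'fy': 491.55877380596183, 'cx': 314.4986307318286, 'cy': 201.8559151168569, 'rvec': array([ 2.07716076, -2.14540171,  0.22804355]), 'tvec': array([-0.18760177,  0.54186489,  0.82914874])}
0.1 [ 0.27665379 -0.56010863  0.22393206] [[ 8.96572879e-01  4.42895898e-01 -5.43985877e-04]
 [ 4.42896221e-01 -8.96572459e-01  8.73745857e-04]
 [-1.00744300e-04 -1.02430613e-03 -9.99999470e-01]] 0.09362057058297023
```

View pics/scene0.png

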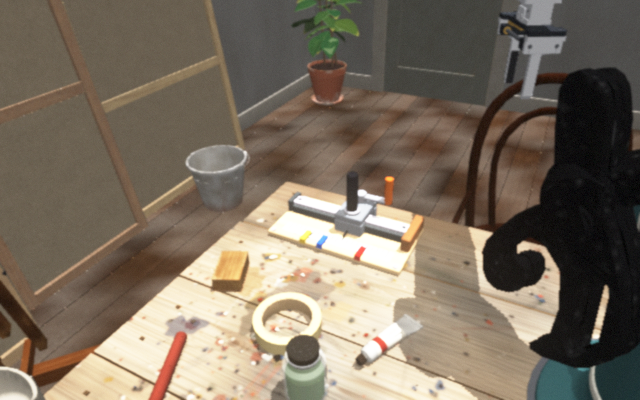

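View pics/top0.png

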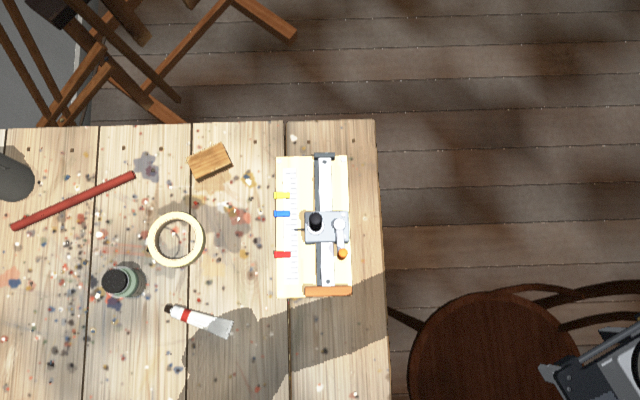

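The scene view shows the gauge with the post near (352,190), the orange knob at (389,190) and the red tab at (360,254). In the top view the post top is near (315,218), the knob at (342,253), the red tab at (282,254) and the fence at (328,291). Next I'll enlarge both.

```bash
cat > h.py <<'E'
import cv2,numpy as np
from rig import robot
def cam(n):
    c=robot.camera_info(n);K=np.array([[c["fx"],0,c["cx"]],[0,c["fy"],c["cy"]],[0,0,1]])
    return K,cv2.Rodrigues(c["rvec"])[0],c["tvec"]
def ray(n,uv,z,c=None):
    K,R,t=c or cam(n);d=R.T@np.linalg.inv(K)@np.array([*uv,1.]);o=-R.T@t
    return o+d*(z-o[2])/d[2]
def proj(n,p,c=None):
    K,R,t=c or cam(n);q=K@(R@np.asarray(p,float)+t);return q[:2]/q[2]
E
python3 - <<'E'
from h import *
t=cv2.imread("pics/top0.png");s=cv2.imread("pics/scene0.png")
a=cv2.resize(t[145:305,262:362],None,fx=3.7,fy=3.7,interpolation=2)
b=cv2.resize(s[165:275,265:430],None,fx=2.5,fy=2.5,interpolation=2)
o=np.zeros((592,790,3),np.uint8);o[:a.shape[0],:a.shape[1]]=a;o[:b.shape[0],375:375+b.shape[1]]=b
cv2.imwrite("pics/z.png",o)
for n in("top","scene"):
    K,R,T=cam(n);print(n,"centre",-R.T@T)
for uv,z in[((315,217),.135),((342,253),.116),((282,254),.02),((320,155),.03),((328,291),.03)]:print(uv,ray("top",uv,z).round(4))
hsv=cv2.cvtColor(t,cv2.COLOR_BGR2HSV)
for nm,lo,hi in(("red",(0,150,100),(6,255,255)),("or",(8,200,180),(18,255,255))):
    m=cv2.inRange(hsv,lo,hi);m[:, :262]=0;m[:,362:]=0;m[:145]=0;m[305:]=0
    print(nm,[(x.tolist()) for x in cv2.connectedComponentsWithStats(m)[2]],cv2.connectedComponentsWithStats(m)[3].round(1).tolist())
E
```

```text
top centre [ 0.34951756 -0.19869936  0.92447588]
scene centre [0.2021501  0.45740469 0.54328249]
(315, 217) [ 0.4936 -0.2044  0.135 ]
(342, 253) [ 0.4355 -0.247   0.116 ]
(282, 254) [ 0.4474 -0.1423  0.02  ]
(320, 155) [ 0.6321 -0.2186  0.03  ]
(328, 291) [ 0.3774 -0.2241  0.03  ]
red [[0, 0, 640, 400, 255918], [274, 251, 16, 7, 82]] [[319.5, 199.5], [281.2, 254.1]]
or [[0, 0, 640, 400, 256000]] [[319.5, 199.5]]
```

View pics/z.png

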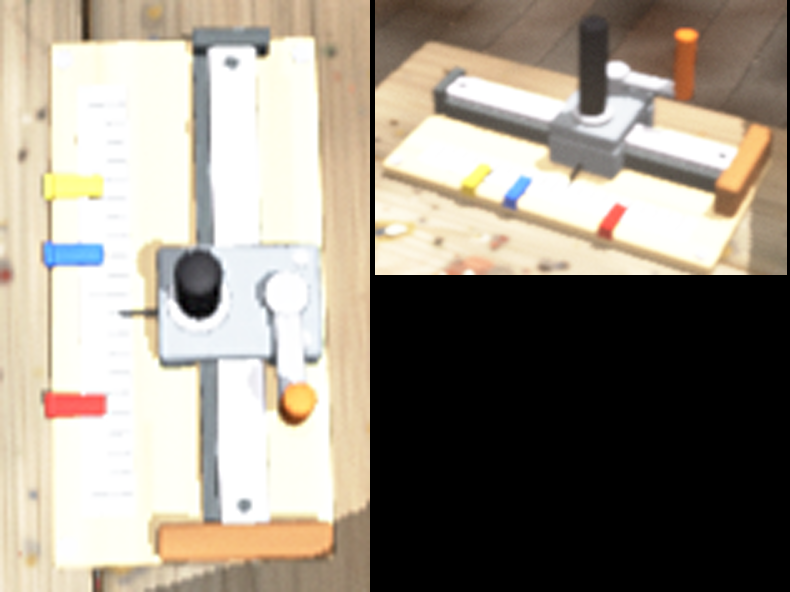

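The crops put the post-top centre at about (198,275), the knob top at (297,400), the pivot at (285,293), the pointer at (135,314) and the red tab centre at (75,405). Rail screws are at (231,62) and (244,505). The gauge's +y is roughly world +x, and its rear is world -y.

```bash
python3 - <<'E'
from h import *
f=lambda u,v:((u+.5)/3.7+262-.5,(v+.5)/3.7+145-.5)
g=lambda u,v:((u-375+.5)/2.5+265-.5,(v+.5)/2.5+165-.5)
for nm,a,b,z in(("post",(198.5,275),(594,27),.135),("knob",(297.5,400),(686,36),.116)):
    print(nm,ray("top",f(*a),z),ray("scene",g(*b),z))
a,b=ray("top",f(231,62),.04),ray("top",f(244,505),.04);print("yaw rail",np.arctan2(*(a-b)[1::-1]))
a,b=ray("top",f(52,45),.012),ray("top",f(55,565),.012);print("yaw board",np.arctan2(*(a-b)[1::-1]))
a,b=ray("top",f(316,38),.012),ray("top",f(333,560),.012);print("yaw board",np.arctan2(*(a-b)[1::-1]))
print("pivot",ray("top",f(285,293),.075))
for z in(.015,.02):print("red",ray("top",f(75,405),z),"ptr",ray("top",f(122,314),z),"red sc",ray("scene",g(613,220),z),"ptr sc",ray("scene",g(572,181),z))
E
```

```text
post [ 0.49035182 -0.20480608  0.135     ] [ 0.48912002 -0.19743117  0.135     ]
knob [ 0.43590826 -0.24711761  0.116     ] [ 0.43628711 -0.24415784  0.116     ]
yaw rail -0.008260843158751927
yaw board -0.010258247466236341
yaw board -0.015062957754672679
pivot [ 0.49109171 -0.24589554  0.075     ]
red [ 0.44779655 -0.14185654  0.015     ] ptr [ 0.49300985 -0.16644232  0.015     ] red sc [ 0.44772206 -0.14178854  0.015     ] ptr sc [ 0.49351405 -0.17067649  0.015     ]
red [ 0.44725624 -0.14216905  0.02      ] ptr [ 0.49222098 -0.16661966  0.02      ] red sc [ 0.44539781 -0.13611739  0.02      ] ptr sc [ 0.49075639 -0.16473193  0.02      ]
```

```bash
cat >> h.py <<'E'
YAW=-0.010
PIV=np.array([.490,-.246])
def rot(a): c,s=np.cos(a),np.sin(a);return np.array([[-s,c,0],[c,s,0],[0,0,-1.]])
def knob(th,piv=PIV,z=.100):
    a=np.pi+YAW+th; return np.array([*(piv+.055*np.array([np.cos(a),np.sin(a)])),z]), rot(a+np.pi/2)
def st(tag=""):
    s=robot.get_state();print(tag,round(s["time"],2),s["ee_pos"].round(4),np.round(s["force"],1),round(s["opening"],4),round(s["grasp_force"],1));return s
E
python3 - <<'E'
from h import *
for th in(0,.8,1.5):
    q=robot.ik(*knob(th));print(th,None if q is None else np.round(q,2))
print(np.round(robot.ik([.49,-.204,.115],rot(YAW)),2))
p,R=knob(0);p[2]=.224
robot.move_ptp(p,R);robot.gripper_to(.04);st()
c=cam("wrist");im=robot.grab_frame("wrist");np.savez("w1.npz",*c)
print("knob proj",proj("wrist",[*knob(0)[0][:2],.116],c),"post",proj("wrist",[.49,-.204,.135],c))
cv2.imwrite("pics/w1.png",im[:,:,::-1])
E
```

```text
0 [ 0.52  0.36 -0.09  2.03  0.04  0.75 -1.17]
0.8 [ 0.66  0.42 -0.19  1.94  0.11  0.79 -0.37]
1.5 [ 0.74  0.49 -0.3   1.84  0.19  0.84  0.26]
[ 0.66  0.42 -0.4   1.93  0.21  0.83  0.14]
 2.38 [ 0.435  -0.2454  0.224 ] [-0.2 -0.4 -0.2] 0.04 0.0
knob proj [316.82719616 200.87362433] post [265.94991005 142.8545893 ]
```

View pics/w1.png

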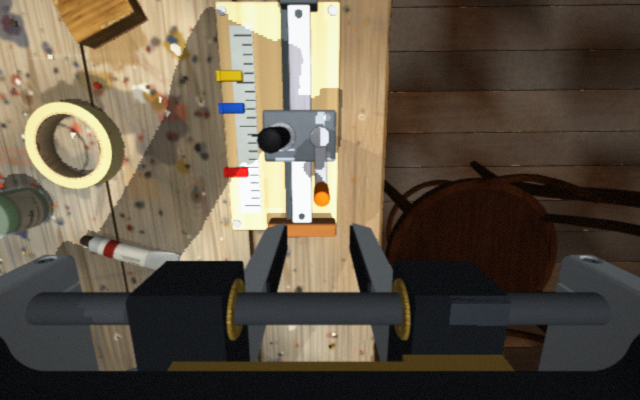

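The wrist view shows the knob top near (322,193), the post top near (264,139) and the red tab at (236,172). I'll measure these by colour and compare with the estimate.

```bash
python3 - <<'E'
from h import *
z=np.load("w1.npz");c=[z[k] for k in z.files]
im=cv2.imread("pics/w1.png")[90:225,205:355]
cv2.imwrite("pics/w1z.png",cv2.resize(im,None,fx=4,fy=4,interpolation=2))
print("cam centre",-c[1].T@c[2],"R",c[1].round(3).tolist())
E
```

```text
cam centre [ 0.50542573 -0.24723946  0.3842791 ] R [[-0.009, -1.0, 0.0], [-0.969, 0.009, 0.245], [-0.245, 0.002, -0.969]]
```

View pics/w1z.png

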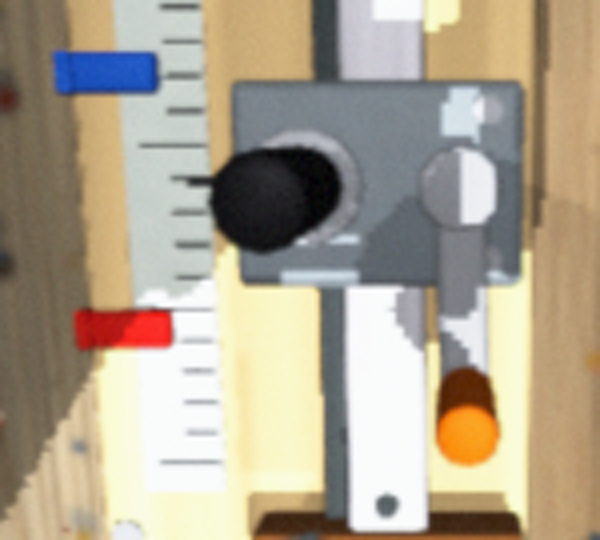

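```bash
python3 - <<'E'
from h import *
z=np.load("w1.npz");c=[z[k] for k in z.files]
f=lambda u,v:((u+.5)/4+205-.5,(v+.5)/4+90-.5)
for n,p,zz in(("knob",(468,433),.116),("post",(261,198),.135),("pivot",(460,188),.075),("red",(124,328),.02),("ptr",(195,182),.02),("ptr",(195,182),.015),("red",(124,328),.015)):print(n,ray("",f(*p),zz,c).round(4))
E
```

```text
knob [ 0.4379 -0.25    0.116 ]
post [ 0.493  -0.2074  0.135 ]
pivot [ 0.492  -0.2487  0.075 ]
red [ 0.4482 -0.1447  0.02  ]
ptr [ 0.4922 -0.1694  0.02  ]
ptr [ 0.492  -0.1684  0.015 ]
red [ 0.4474 -0.1433  0.015 ]
```

```bash
sed -i 's/^PIV=.*/PIV=np.array([.491,-.2472])/' h.py; python3 - <<'E'
from h import *
p,R=knob(0)
hit=robot.move_linear(p,velocity=.12,frame=R,threshold=8);st(f"down {hit}")
assert not hit
robot.gripper_to(.020);st("cage")
for th in np.arange(.25,1.51,.25):
    p,R=knob(th);h=robot.move_linear(p,velocity=.06,frame=R,threshold=12);st(f"{th:.2f} {h}")
    if h:break
else:
    p,R=knob(1.6);h=robot.move_linear(p,velocity=.03,frame=R,threshold=5);st(f"end {h}")
cv2.imwrite("pics/t1.png",cv2.resize(robot.grab_frame("top")[145:305,262:362,::-1],None,fx=3.7,fy=3.7,interpolation=2))
E
```

```text
down False 3.61 [ 0.4363 -0.2468  0.1006] [0.6 1.3 0.3] 0.0398 0.0
cage 4.13 [ 0.436  -0.2466  0.1   ] [ 0.  -0.4 -0.7] 0.0198 0.0
0.25 False 4.53 [ 0.4374 -0.2603  0.0999] [ 0.5  0.3 -0.2] 0.0199 0.0
0.50 False 4.93 [ 0.4423 -0.2728  0.0999] [0.7 0.1 0.1] 0.0198 0.0
0.75 False 5.33 [ 0.4502 -0.2839  0.0999] [-0.3  0.5 -0.2] 0.0203 0.0
1.00 False 5.73 [ 0.4606 -0.2928  0.0999] [ 0.2  0.4 -0.6] 0.0201 0.0
1.25 False 6.13 [ 0.4728 -0.299   0.0999] [ 0.2  0.  -0.6] 0.0204 0.0
1.50 False 6.53 [ 0.4862 -0.3018  0.0999] [-0.3  0.1 -0.3] 0.0201 0.0
end False 6.87 [ 0.4915 -0.302   0.0999] [-3.5  2.3  0.6] 0.0199 1.5
```

```bash
python3 - <<'E'
from h import *
s=st()
robot.gripper_to(.034)
p=s["ee_pos"].copy();p[2]=.20;robot.move_linear(p,velocity=.2)
robot.gripper_to(.045)
p=np.array([.491,-.2055,.20]);R=rot(YAW)
robot.move_linear(p,velocity=.2,frame=R);st()
c=cam("wrist");im=robot.grab_frame("wrist");np.savez("w2.npz",*c)
t=robot.grab_frame("top")[145:305,262:362]
a=cv2.resize(im[60:260,150:400],None,fx=1.7,fy=1.7,interpolation=2);b=cv2.resize(t,None,fx=3.5,fy=3.5,interpolation=2)
o=np.zeros((570,790,3),np.uint8);o[:b.shape[0],:b.shape[1]]=b;o[:a.shape[0],355:355+a.shape[1]]=a
cv2.imwrite("pics/w2.png",o[:,:,::-1])
E
```

```text
6.92 [ 0.4915 -0.302   0.0999] [-3.3  1.6 -0.2] 0.02 1.7
 9.07 [ 0.491  -0.2062  0.2001] [-0.  0.  0.] 0.0447 0.0
```

View pics/w2.png

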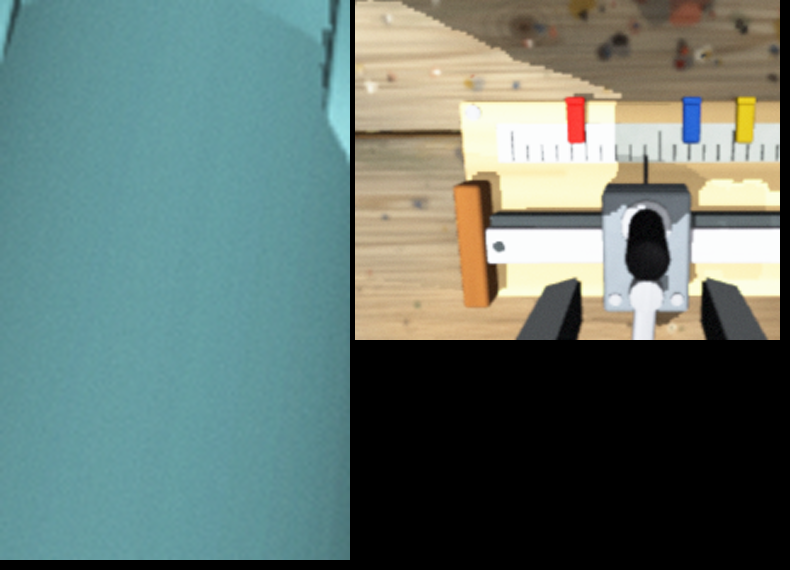

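The arm now points rearwards, so the lever is fully open. The pointer is at col 646 of the composite and the red tab centre at about col 576. Next I grasp the post and slide.

```bash
python3 - <<'E'
from h import *
z=np.load("w2.npz");c=[z[k] for k in z.files]
f=lambda u,v:((u-355+.5)/1.7+150-.5,(v+.5)/1.7+60-.5)
ptr,red,post=ray("",f(646,168),.017,c),ray("",f(576.5,119),.018,c),ray("",f(648,262),.135,c)
d=np.array([np.cos(YAW),np.sin(YAW)]);D=(red-ptr)[:2]@d
print(ptr,red,post,D)
robot.move_linear([.491,-.206,.115],velocity=.12,threshold=8);st("down")
robot.gripper_to(0.0);s=st("grasp")
p=s["ee_pos"].copy();p[:2]+=d*D
print(robot.move_linear(p,velocity=.04));st("slid")
c=cam("wrist");im=robot.grab_frame("wrist");np.savez("w3.npz",*c)
cv2.imwrite("pics/w3.png",cv2.resize(im[60:220,180:380,::-1],None,fx=3.5,fy=3.5,interpolation=2))
E
```

```text
[ 0.49411034 -0.17616903  0.017     ] [ 0.44837454 -0.14328745  0.018     ] [ 0.49374708 -0.20630006  0.135     ] -0.046062323233454994
down 10.03 [ 0.4914 -0.2061  0.1156] [-0.2 -0.6 -0. ] 0.0447 0.0
grasp 10.52 [ 0.4917 -0.2061  0.1155] [4.7 0.4 2.8] 0.0219 30.0
False
slid 11.8 [ 0.4457 -0.2057  0.1155] [ 3.5 -0.7 -1.8] 0.0216 30.0
```

View pics/w3.png

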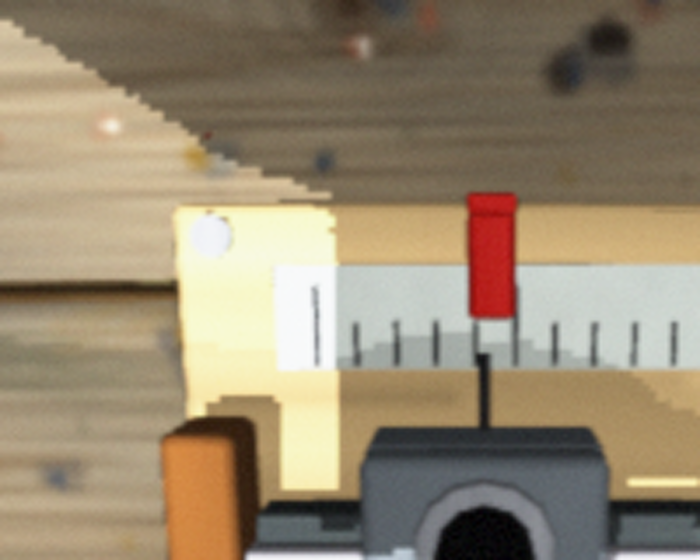

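The pointer is at col 484 and the red tab spans cols 470 to 515, centre 492.5. The pointer has gone about 2 mm too far toward the fence, so I'll correct that while still holding the post.

```bash
python3 - <<'E'
from h import *
z=np.load("w3.npz");c=[z[k] for k in z.files]
f=lambda u,v:((u+.5)/3.5+180-.5,(v+.5)/3.5+60-.5)
ptr,red=ray("",f(484,390),.017,c),ray("",f(492.5,260),.019,c)
d=np.array([np.cos(YAW),np.sin(YAW)]);D=(red-ptr)[:2]@d
print(ptr,red,D)
p=robot.get_state()["ee_pos"].copy();tgt=p.copy();tgt[:2]+=d*D
robot.move_linear(tgt,velocity=.02);s=st("adj");print((s["ee_pos"]-p)[:2]@d)
c=cam("wrist");im=robot.grab_frame("wrist");np.savez("w4.npz",*c)
cv2.imwrite("pics/w4.png",cv2.resize(im[90:190,260:380,::-1],None,fx=6,fy=6,interpolation=2))
E
```

```text
[ 0.44540637 -0.17669838  0.017     ] [ 0.44776424 -0.14472907  0.019     ] 0.0020380668612624063
adj 12.1 [ 0.4472 -0.2058  0.1155] [-3.5  0.5  4.6] 0.0214 30.0
0.0015204916794172893
```

View pics/w4.png

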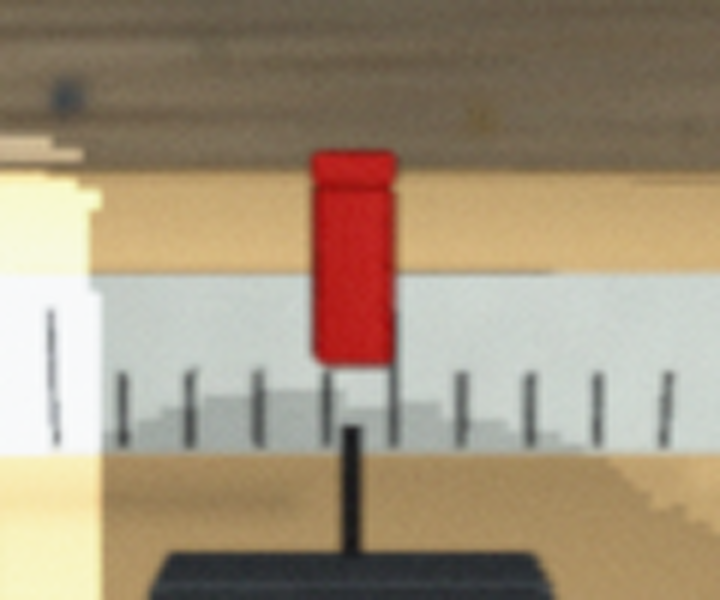

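The pointer is at col 351 and the tab centre at 355, so 0.6 mm remains. I'll nudge it, release, then shut the lever.

```bash
python3 - <<'E'
from h import *
p=robot.get_state()["ee_pos"].copy();p[0]+=.0010
robot.move_linear(p,velocity=.01);s=st("adj")
e=s["ee_pos"];piv=e[:2]+.042*np.array([np.sin(YAW),-np.cos(YAW)])
robot.gripper_to(.045)
robot.move_linear([e[0],e[1],.20],velocity=.2);st("up")
k,R=knob(1.5,piv)
robot.move_linear([k[0],k[1],.20],velocity=.2,frame=R)
h=robot.move_linear(k,velocity=.12,threshold=8);st(f"down {h}")
assert not h
robot.gripper_to(.020);st("cage")
for th in list(np.arange(1.25,-.01,-.25)):
    k,R=knob(th,piv);h=robot.move_linear(k,velocity=.06,frame=R,threshold=12);st(f"{th:.2f} {h}")
    if h:break
else:
    k,R=knob(-.12,piv);h=robot.move_linear(k,velocity=.03,frame=R,threshold=8);s=st(f"end {h}")
np.save("piv.npy",piv)
E
```

```text
adj 12.4 [ 0.4476 -0.2058  0.1154] [-4.7  0.7  7.1] 0.0218 30.0
up 13.55 [ 0.4474 -0.2059  0.1999] [ 0.3 -0.6 -0.9] 0.0449 0.0
down False 15.17 [ 0.4432 -0.3027  0.1007] [-0.1  0.3  0. ] 0.045 0.0
cage 15.76 [ 0.4428 -0.3026  0.1   ] [-0.5 -0.1 -0.6] 0.0203 0.0
1.25 False 16.16 [ 0.4295 -0.2998  0.1001] [-0.5  0.7 -0.7] 0.0198 0.0
1.00 False 16.56 [ 0.4174 -0.2938  0.1001] [ 0.2  0.3 -0.2] 0.0206 0.0
0.75 False 16.96 [ 0.407 -0.285  0.1  ] [-0.1 -2.   0.4] 0.0201 0.0
0.50 False 17.36 [ 0.399  -0.2738  0.1   ] [-1.2 -0.2  0.3] 0.0201 0.0
0.25 False 17.76 [ 0.3941 -0.2611  0.1   ] [-1.1  0.6 -0.3] 0.02 0.0
0.00 False 18.16 [ 0.3924 -0.2475  0.1   ] [-0.8  0.5 -0.2] 0.0203 0.0
end True 18.4 [ 0.3927 -0.2441  0.1001] [ 1.7 -5.8 -2.4] 0.0204 2.9
```

```bash
python3 - <<'E'
from h import *
robot.gripper_to(.034)
p=robot.get_state()["ee_pos"].copy();p[2]=.20;robot.move_linear(p,velocity=.2)
robot.move_linear([.4476,-.2258,.22],velocity=.2,frame=rot(YAW));st()
c=cam("wrist");im=robot.grab_frame("wrist");np.savez("w5.npz",*c)
cv2.imwrite("pics/w5.png",cv2.resize(im[80:240,210:400,::-1],None,fx=3.7,fy=3.7,interpolation=2))
E
```

```text
21.32 [ 0.4475 -0.2258  0.2198] [ 0.2 -0.2 -0.8] 0.0335 0.0
```

View pics/w5.png

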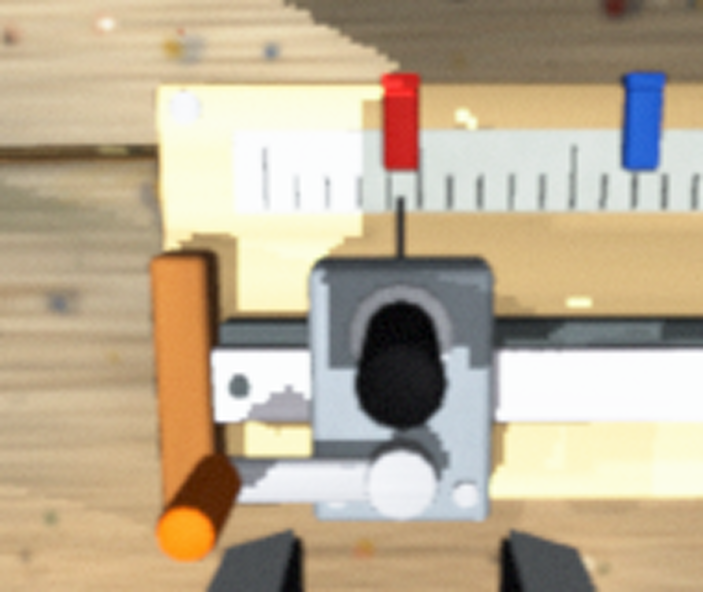

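The pointer is at col 401 and the tab spans 384 to 418, so it is centred. The lever arm lies parallel to the rail and the gripper is clear of everything, so I'm handing in.

```bash
python3 -c "
from rig import robot
print(robot.sign_off())"
```

```text
the job is handed in; nothing more can be done
None
```

The stop's pointer stands at the middle of the red mark (centred on the tab in the last picture), the lever is swung fully shut, the gripper is clear, and the job was handed in at about 21 s.

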